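# Hang the plier rack on both hooks of the bench stand

### The job

Pick up the plier rack that stands on the bench and hang it by its top bar in both hooks of the stand. The hooks are springy and were clamped by hand at unknown, unequal heights, so feel for them: lower gently, never pressing either hook with more than 9 N, and keep hold of the rack for a second with both hooks carrying some of its weight before you let go. Leave the other things on the bench where they are.

Things in the scene. Friction and masses are not known exactly. Their poses are not given: they have to be found in the camera images.
- rack: Plier rack: upright aluminium frame, about 0.55 kg, 380 mm wide (y), 137 mm high (z), on two feet 60 mm long (x) at y = +-130 mm. Origin: underside of the feet, in the middle. On top a round 12 mm steel bar along y, axis 125 mm above the origin. 12 mm square posts at y = +-130 mm; two rails 6 mm thick between them at heights 30 and 68 mm. Both ends alike: either may go on either hook.
- rack_grip (a point): Centre of the black flat-sided grip sleeve at the bar's mid-length, on the bar's axis: 16 mm thick (x), 80 mm long (y), 24 mm high (z), to be pinched across its thickness from above. In a 25 N grip the rack pivots between the fingers (about the pinching line) when one end is pushed up with a few newtons; the bar so levels itself onto both hooks.
- rack_end_a (a point): Point on the bar's axis at the rack's y = +158 mm: middle of a bare neck of the 12 mm bar (from 136 mm at the post to 180 mm at the 24 mm black end cap), which is to lie in a hook
- rack_end_b (a point): The same on the other end, at the rack's y = -158 mm
- stand: Fixed hook stand: base plate 90 x 420 x 12 mm with an upright near each end, centred at x = +75 mm, and a cross beam behind them carrying the hooks. Origin: on the bench, halfway between the points below the two hooks; x points from the hooks to the uprights (away from the robot), y to the left hook, z up. Hooks at x = 0, y = +-158 mm.
- upright_left: Left (+y) upright of the stand (22 mm square column, top 285 mm above the bench), with the hook clamped to it: 8 mm steel wire bent to a U open upward, flat bottom, sides leaning outward. The 12 mm bar enters with 12 mm to spare either way in x at the mouth, 1 mm at the bottom. Origin: on the bench straight below the hook's seat (stand's y = +158 mm); axes as the stand's.
- upright_right: Right (-y) upright of the stand (22 mm square column, top 285 mm above the bench), with the hook clamped to it: 8 mm steel wire bent to a U open upward, flat bottom, sides leaning outward. The 12 mm bar enters with 12 mm to spare either way in x at the mouth, 1 mm at the bottom. Origin: on the bench straight below the hook's seat (stand's y = -158 mm); axes as the stand's.
- nominal_left (a point): NOMINAL place of the bar's axis when seated in the left hook, 175 mm above the bench. The real seat lies straight above or below it, anywhere within 21 mm either way: the beam with both hooks was set by hand, and each hook again, so that left and right differ by up to 10 mm. No measured pose shows this. Under load each hook springs down, 8 N per mm.
- nominal_right (a point): The same for the right hook. The two tips of each hook stand 40 mm above the seated bar's axis, so at most 236 mm above the bench. Carried with the bar just above the hook tips, the rack's posts and feet (outer faces 276 mm apart) pass between the hooks only when it comes in square and centred along x.
- station: bystander: teal soldering station 110 x 100 x 79 mm, origin under its middle
- spool: bystander: white solder spool, 52 mm diameter, 42 mm high, origin under its middle
- block: bystander: white plastic block 55 x 55 x 35 mm, origin under its middle
- driver: bystander: screwdriver lying along its x, origin under its middle

How it is judged:
By the outcome, as a careful person would: the job done as asked, in the order asked, and still so for the second after the job is handed in, with the robot touching nothing.
It also fails if it takes over 56 s, if anything falls off the work surface, if the arm or the gripper's body presses on something with over 40 N, if the wrist force passes 120 N, or if a joint passes its speed limit or range.

### The arm

A 6-joint arm with a two-finger parallel gripper is mounted at the origin on the work surface. World frame = base frame: x ahead of the robot, y to its left, z up, the work surface at z = 0. Lengths are in m, angles in rad, forces in N, time in s.
With the tool pointing down it reaches from about 0.3 to 0.775 m from the base axis. Payload 14.6 kg.
Tool frame: the origin (TCP) lies midway between the tips of the shut fingers; the grasp point (between the pads) lies behind it (manip.grasp_offset is the z of the grasp point in the tool frame, in m); z points along the fingers, y is the direction in which the jaws open and shut (so a half turn about z gives the same grasp; the last joint's range is limited). The gripper opens to 85 mm and grips with 20 to 120 N. Pads are 22 mm wide; open, the fingers measure 114 mm over their backs; the gripper's body (76 mm by 85 mm) begins 54 mm behind the grasp point. The pads swing forward as they close: fully open they stand 13 mm farther back than shut.
Start: joints at [-0.067, 0.3, 1.521, -0, 1.321, -0.067], TCP at [0.55, -0, 0.231] pointing down, gripper open.
Joint ranges: [-3.03, 3.03], [-0.79, 2.21], [0.23, 2.52], [-1.04, 4.18], [0, 3.07], [-2.55, 2.55]. Speed limits (rad/s): [2.22, 2.22, 2.57, 3.14, 3.14, 3.14].

### API

Orientations are given as a unit quaternion [x, y, z, w].
In Python, from cell import sensors, imaging, manip gives the robot as it stands. The module is installed in compiled form; this text tells all that it offers.
- The arm moves only by the tool servo_tool, never from a script. Its argument "steps" is a list of rows, each an object with "translation": the shift along the tool's x, y, z as a fraction of full scale, a list of three; "spin": the turn about the tool's z as a fraction of full scale. A call has 1 to 5 rows; each row shifts and turns the commanded pose from where the row before left it, along the tool's axes as they then stand; what a row does not reach is not made up. Full scale, the value 1, is 0.04 m for a shift and 5 degrees for a turn. A row lasts 1/12 s, in which the tool goes at most 41.7 mm and 7.16 degrees, less where a joint would pass 70% of its speed; a pose out of reach is approached as far as the arm can. A call with a number of a shift or a turn outside -1 to 1 is refused whole. A call with a gripper value outside its range is refused whole. "jaw" is the closure, from 0 (fully open) to 1 (shut), set as the call begins (left out, the last holds). The fingers move at their own pace and stop on an object; "newtons" is the grip in N (left out, the last holds). Time passes only in rows, so rows that do not move let the fingers close. It gives the time, the measured TCP pose, the force and the opening at its end, in the units of the state.
- sensors.get_state(): the state, without advancing time (a new reading comes with each control period).
- imaging.snapshot(name): name is "scene" or "side" or "wrist"; returns (picture, depth): 384x512x3 uint8, blue, green, red; 384x512 float32, m along the optical axis (not along the pixel's ray), 0 where there is no reading.
- imaging.camera_model(name): a dict with "fx", "fy", "cx", "cy" (pixels), "position" and "rotation" of the camera in the world. Camera axes: x right, y down, z forward; pixel columns grow to the right and rows downward; lengths in m; the calibration is good to about 2 mm. A picture is of the moment at which its call begins: read the wrist's pose just before it. camera_model takes no time and is no camera call; for the wrist camera it gives the pose at the moment of the call.
- manip.sign_off(): hands the job in, once; it reports no verdict.
The state is a dict: "time_s": time; "joint_positions": joint angles; "joint_velocities": joint speeds; "joint_efforts": joint torques, N m; "tcp_pos": TCP position; "tcp_rot": TCP orientation; "ft_force": force on the tool from outside, world axes, zero at the start; "wrist_torque": the same for the moment, N m; "finger_gap": finger opening in m.
Only numpy, scipy, OpenCV 4.12 (cv2) and the standard library are available. Lean on these libraries where they do the work, as an engineer would, in place of code of your own. Each camera call takes 0.05 s, during which the arm holds its last target.

## Working session

There is one attempt and no reset: what is moved stays moved. The work goes in short steps, Python scripts to look and compute and a tool call to move; the robot and the scene stay as the last step left them, time stands still between calls to the robot, and variables do not carry over. Pictures are saved under pics/ and viewed, and the job is handed in when it is done.

Besides the shell and the picture viewer there is one more tool, called after "Call:" by a JSON object that holds its "method" and its "body", one argument or row to a line. servo_tool: Moves the arm, as the interface text tells. Its arguments: {"type":"object","properties":{"steps":{"type":"array"},"jaw":{"type":"number"},"newtons":{"type":"number"}},"required":["steps"]}

```bash
mkdir -p pics
cat > h.py <<'E'
import numpy as np,cv2
from cell import sensors,imaging,manip
from scipy.spatial.transform import Rotation as R
def snap(n,out):
    m=imaging.camera_model(n);p,d=imaging.snapshot(n)
    cv2.imwrite(f'pics/{out}.png',p);np.savez(f'pics/{out}.npz',p=p,d=d,pos=m['position'],rot=np.array(m['rotation']),k=[m['fx'],m['fy'],m['cx'],m['cy']])
    return p,d,m
def rm(r):
    r=np.array(r,float)
    return r if r.shape==(3,3) else R.from_quat(r).as_matrix()
def load(out):
    z=np.load(f'pics/{out}.npz');return z['p'],z['d'],z['pos'],rm(z['rot']),z['k']
def cloud(out):
    p,d,pos,r,k=load(out)
    v,u=np.mgrid[:384,:512]
    c=np.stack([(u-k[2])/k[0]*d,(v-k[3])/k[1]*d,d],-1)
    w=c@r.T+pos
    w[d==0]=np.nan
    return p,w
E
python3 - <<'E'
from h import *
s=sensors.get_state()
for k,v in s.items(): print(k,np.round(v,4))
print(manip.grasp_offset)
for n in ['scene','side','wrist']:
    p,d,m=snap(n,n+'0'); print(n,m)
E
```

```text
time_s 0.0
joint_positions [-0.0666  0.3005  1.5216 -0.      1.3207 -0.0666]
joint_velocities [ 0.0006 -0.001  -0.0008  0.0016 -0.0006  0.0006]
joint_efforts [ 2.30000e-03 -5.43486e+01 -3.61783e+01  0.00000e+00  4.10000e-03
 -0.00000e+00]
tcp_pos [0.5498 0.     0.2307]
tcp_rot [ 7.071e-01  7.071e-01 -4.000e-04 -4.000e-04]
ft_force [-0.281  -0.0838 -0.1693]
wrist_torque [ 0.0098  0.0315 -0.0088]
finger_gap 0.0853
-0.0187
scene {'fx': 351.66146921934785, 'fy': 351.66146921934785, 'cx': 255.21833983966806, 'cy': 189.82302783228607, 'position': array([ 1.31841091, -0.36805053,  0.99103842]), 'rotation': array([ 0.78921436,  0.48373548, -0.19812863, -0.32231308])}
side {'fx': 459.6435363981411, 'fy': 459.6435363981411, 'cx': 256.26073384114835, 'cy': 184.02123177825803, 'position': array([-0.01309908,  0.96456294,  1.10696821]), 'rotation': array([-0.24793476,  0.87985396, -0.39232147,  0.10231929])}
wrist {'fx': 319.6261565210998, 'fy': 319.6261565210998, 'cx': 254.70987911388707, 'cy': 188.15614953863835, 'position': array([0.54998367, 0.07584415, 0.37352243]), 'rotation': array([ 9.88968449e-01,  4.41560064e-04, -5.87249002e-04,  1.48124497e-01])}
```

View pics/scene0.png

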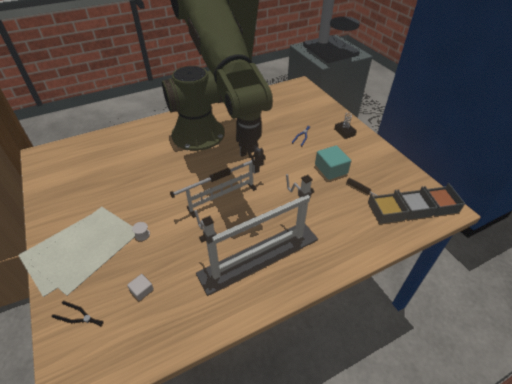

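View pics/side0.png

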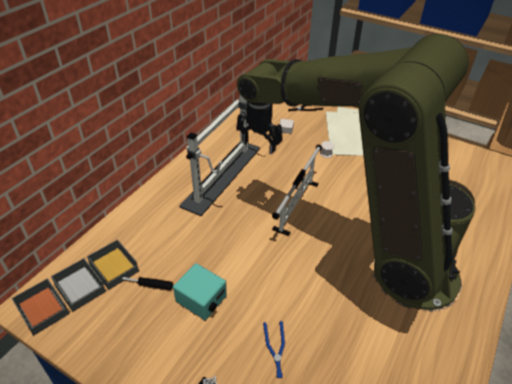

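View pics/wrist0.png

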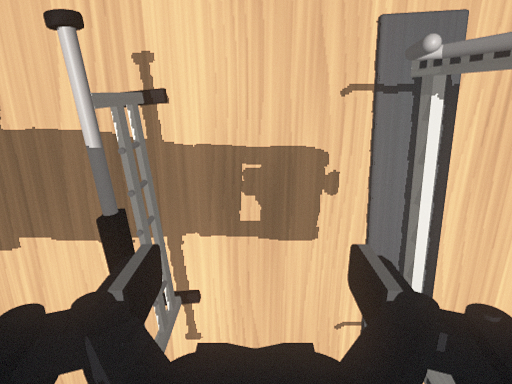

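The scene view shows the rack near (225,180) and the stand behind it (beam at 260,220). The side view shows the rack at (300,190) and the stand at (215,155). The wrist view shows the bar's left end at (65,20), the grip sleeve at (115,240) and a stand upright at (430,45). Next I measure these with the depth data.

Run:
```python
from h import *
for n in ['scene0','side0','wrist0']:
    p,w=cloud(n)
    x,y,z=w[...,0],w[...,1],w[...,2]
    print(n)
    for nm,lo,hi,xr in [('bar',.110,.145,(.33,.52)),('hooks/stand',.145,.30,(.58,.85)),('base',.008,.016,(.55,.85))]:
        m=(z>lo)&(z<hi)&(x>xr[0])&(x<xr[1])&(abs(y)<.3)
        P=w[m]
        if len(P)<5: continue
        print(nm,len(P),np.round(np.nanpercentile(P,[0,5,50,95,100],axis=0),4).tolist())
    u=(z<.005)&(z>-.01); print('table z',np.nanmedian(z[u]))
    # top view map
    im=np.zeros((500,600,3),np.uint8)
    g=(x>.3)&(x<.8)&(abs(y)<.3)&(z>.006)&(z<.32)
    for X,Y,Z in w[g]:
        r=int((.8-X)*1000);c=int((.3-Y)*1000)
        if 0<=r<500 and 0<=c<600:
            v=int(Z/.32*179); im[r:r+2,c:c+2]=cv2.cvtColor(np.uint8([[[v,255,255]]]),cv2.COLOR_HSV2BGR)[0,0]
    cv2.imwrite(f'pics/top_{n}.png',im)
a=[cv2.resize(cv2.imread(f'pics/top_{n}.png'),(400,333)) for n in ['scene0','side0']]
cv2.imwrite('pics/top.png',np.hstack(a))
p=cv2.imread('pics/side0.png')[90:250,160:360];cv2.imwrite('pics/side_c.png',cv2.resize(p,None,fx=3.7,fy=3.7))
p=cv2.imread('pics/scene0.png')[140:290,150:350];cv2.imwrite('pics/scene_c.png',cv2.resize(p,None,fx=3.9,fy=3.9))
```

```text
scene0
bar 419 [[0.4153, -0.2503, 0.1105], [0.4239, -0.2411, 0.118], [0.4401, -0.0822, 0.1294], [0.4535, 0.0639, 0.1381], [0.4643, 0.1286, 0.1422]]
hooks/stand 1772 [[0.5904, -0.2432, 0.146], [0.6257, -0.2249, 0.169], [0.7509, -0.0664, 0.2292], [0.7652, 0.1041, 0.2857], [0.77, 0.1334, 0.2997]]
base 2067 [[0.6795, -0.2676, 0.008], [0.6929, -0.2534, 0.0092], [0.7488, -0.083, 0.0122], [0.7793, 0.1292, 0.015], [0.7891, 0.1543, 0.016]]
table z 0.0005490341087988626
side0
bar 436 [[0.4014, -0.2563, 0.1103], [0.41, -0.2425, 0.1186], [0.4248, -0.0402, 0.1307], [0.4448, 0.1235, 0.1382], [0.4574, 0.1282, 0.1408]]
hooks/stand 1150 [[0.5851, -0.22, 0.1451], [0.5931, -0.206, 0.1665], [0.7243, 0.0276, 0.2283], [0.7539, 0.1121, 0.2864], [0.7645, 0.1294, 0.3]]
base 1189 [[0.5688, -0.2724, 0.008], [0.6818, -0.2365, 0.0086], [0.7125, -0.0173, 0.0119], [0.7692, 0.1413, 0.0152], [0.7885, 0.1555, 0.016]]
table z 0.00029984709334807125
wrist0
bar 5653 [[0.4053, -0.1354, 0.1101], [0.4152, -0.0544, 0.1211], [0.4261, 0.0426, 0.1306], [0.4391, 0.1229, 0.1376], [0.4461, 0.128, 0.1394]]
hooks/stand 10649 [[0.5833, -0.0115, 0.145], [0.5923, -0.0055, 0.1819], [0.6054, 0.0116, 0.2879], [0.6646, 0.0982, 0.2992], [0.7167, 0.102, 0.3]]
base 14269 [[0.6766, -0.241, 0.008], [0.6848, -0.1242, 0.0107], [0.7159, 0.027, 0.0122], [0.772, 0.1446, 0.0134], [0.7843, 0.1543, 0.0157]]
table z 0.00030794272817691315
```

View pics/top.png

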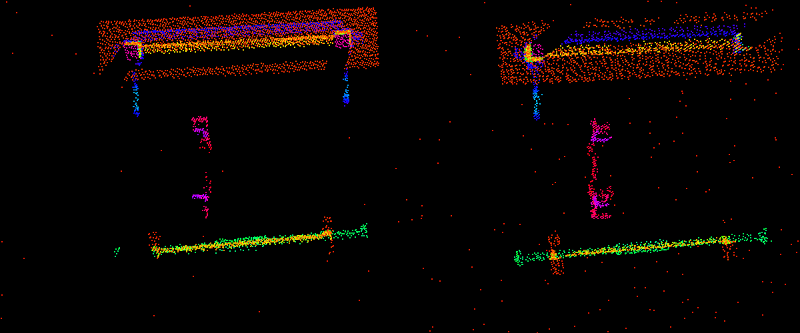

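View pics/side_c.png

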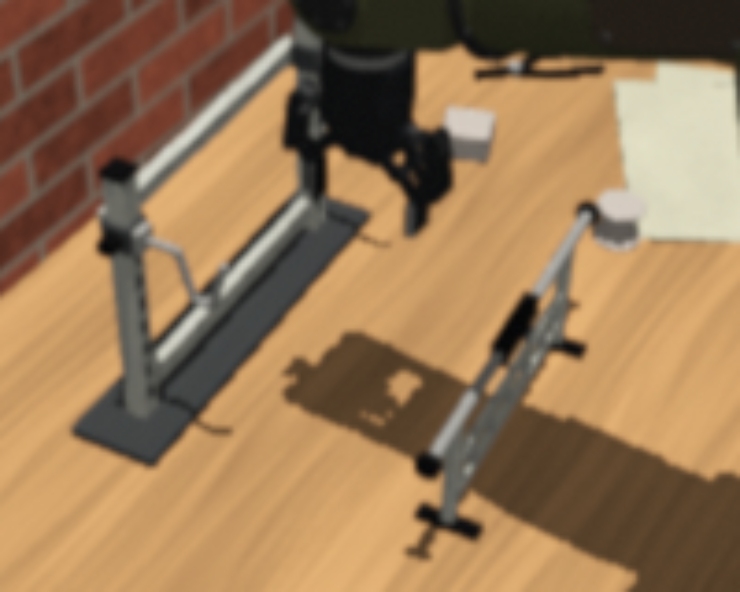

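View pics/scene_c.png

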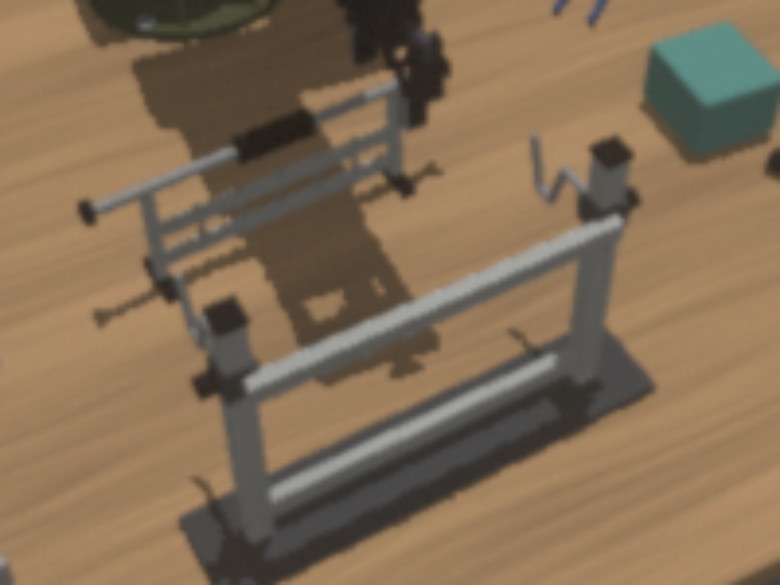

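Run:
```python
from h import *
for n in ['scene0','side0','wrist0']:
    p,w=cloud(n)
    x,y,z=w[...,0],w[...,1],w[...,2]
    print('==',n)
    hsv=cv2.cvtColor(p,cv2.COLOR_BGR2HSV)
    m=(z>.005)&(z<.02)&(x>.6)&(x<.85)&(abs(y)<.33)&(hsv[...,2]<110)&(hsv[...,1]<90)
    m=cv2.morphologyEx(m.astype(np.uint8),cv2.MORPH_OPEN,np.ones((3,3)))
    n_,l,s,c=cv2.connectedComponentsWithStats(m); m=l==1+np.argmax(s[1:,4])
    P=w[m][:,:2]
    # trim 
    (cx,cy),(a,b),t=cv2.minAreaRect((P*1000).astype(np.float32)); print('base',cx,cy,a,b,t)
    # bar: line fit, rack
    m=(z>.112)&(z<.145)&(x>.38)&(x<.48)&(y>-.28)&(y<.14)
    if n=='scene0': m&=~((y>-.02)&(x>.45))
    P=w[m]
    for it in range(4):
        k=np.polyfit(P[:,1],P[:,0],1); r=P[:,0]-np.polyval(k,P[:,1]); P=P[abs(r)<.010]
    print('bar x=%.4f+%.4f y'%(k[1],k[0]),'ang',np.degrees(np.arctan(k[0])),P[:,1].min(),P[:,1].max(),'z med',np.median(P[:,2]), r.std())
    # sleeve: dark
    mk=(z>.112)&(z<.145)&(abs(x-np.polyval(k,y))<.015)&(hsv[...,2]<70)
    Q=w[mk]; Q=Q[(abs(Q[:,1]+.06)<.08)]
    if len(Q): print('sleeve',len(Q),np.percentile(Q,[2,98],axis=0).round(4).tolist())
    # caps
    # hooks
    k2=None
    m=(z>.14)&(z<.26)&(x>.60)&(x<.715)&((abs(y-.095)<.025)|(abs(y+.22)<.03))
    for s in (1,-1):
        Q=w[m&(((y+.06)*s)>0)]
        if len(Q)>5: print('hook',s,len(Q),np.percentile(Q,[3,50,97],axis=0).round(4).tolist())
    # beam
    m=(z>.20)&(z<.30)&(x>.68)&(x<.80)&(y>-.20)&(y<.075)
    Q=w[m]
    if len(Q)>100:
        kb=np.polyfit(Q[:,1],Q[:,0],1);print('beam ang',np.degrees(np.arctan(kb[0])),kb)
```

```text
== scene0
base 735.9602661132812 -57.53251647949219 90.4482650756836 417.5329895019531 2.3619794845581055
bar x=0.4316+-0.0880 y ang -5.027431879435938 -0.2503210765474775 0.12860856749733723 z med 0.12922120016936012 0.0038703684945949855
sleeve 156 [[0.4248, -0.0999, 0.1152], [0.4449, -0.0242, 0.1402]]
hook 1 94 [[0.6296, 0.0874, 0.1742], [0.6653, 0.0954, 0.211], [0.7144, 0.1002, 0.2324]]
hook -1 68 [[0.6463, -0.2222, 0.1818], [0.6567, -0.2192, 0.2035], [0.6979, -0.2149, 0.2286]]
beam ang -2.9992277492387567 [-0.05239426  0.75325778]
== side0
base 725.2333374023438 -59.92198181152344 88.71685028076172 426.8939514160156 1.6627686023712158
bar x=0.4225+-0.0902 y ang -5.151834148995518 -0.25631459080200136 0.12815556055884825 z med 0.13079085188761874 0.004290293654824591
sleeve 97 [[0.4199, -0.0967, 0.1212], [0.4375, -0.023, 0.1405]]
hook 1 288 [[0.6263, 0.0887, 0.1467], [0.7066, 0.0988, 0.2123], [0.7141, 0.1131, 0.252]]
beam ang -2.608032348295807 [-0.04555022  0.7434698 ]
== wrist0
base 729.0426635742188 1.71002197265625 89.71969604492188 302.2518615722656 2.9699981212615967
bar x=0.4300+-0.0914 y ang -5.220239233382601 -0.13542999394119104 0.12799775821213638 z med 0.13057767178381402 0.00411968575457032
sleeve 1439 [[0.4247, -0.064, 0.1163], [0.4409, -0.0217, 0.1384]]
hook 1 2148 [[0.6249, 0.0922, 0.1437], [0.6603, 0.0962, 0.1967], [0.7142, 0.1011, 0.2224]]
```

Run:
```python
from h import *
for n,s,yr in [('wrist0',1,(.085,.11)),('scene0',1,(.085,.105)),('scene0',-1,(-.228,-.208)),('side0',1,(.085,.105))]:
    p,w=cloud(n); x,y,z=w[...,0],w[...,1],w[...,2]
    m=(z>.13)&(z<.26)&(x>.59)&(x<.73)&(y>yr[0])&(y<yr[1])
    Q=w[m]; print(n,s)
    for a in np.arange(.60,.73,.008):
        q=Q[(Q[:,0]>=a)&(Q[:,0]<a+.008)]
        if len(q)>2: print('  x%.3f n%d z %.3f %.3f %.3f y %.3f'%(a+.004,len(q),*np.percentile(q[:,2],[5,50,95]),np.median(q[:,1])))
```

```text
wrist0 1
  x0.620 n9 z 0.219 0.220 0.221 y 0.095
  x0.628 n472 z 0.197 0.220 0.223 y 0.095
  x0.636 n107 z 0.174 0.184 0.197 y 0.094
  x0.644 n34 z 0.173 0.175 0.177 y 0.094
  x0.652 n127 z 0.174 0.176 0.178 y 0.095
  x0.660 n729 z 0.177 0.191 0.204 y 0.097
  x0.668 n422 z 0.199 0.208 0.214 y 0.097
  x0.716 n460 z 0.131 0.143 0.152 y 0.095
  x0.724 n5 z 0.132 0.139 0.142 y 0.090
scene0 1
  x0.628 n10 z 0.208 0.218 0.223 y 0.095
  x0.636 n17 z 0.176 0.197 0.214 y 0.095
  x0.644 n9 z 0.173 0.180 0.188 y 0.096
  x0.652 n4 z 0.175 0.176 0.178 y 0.096
  x0.660 n5 z 0.173 0.177 0.186 y 0.095
  x0.668 n14 z 0.186 0.200 0.215 y 0.096
  x0.676 n7 z 0.213 0.220 0.224 y 0.097
  x0.684 n7 z 0.219 0.222 0.223 y 0.098
  x0.692 n5 z 0.218 0.221 0.223 y 0.100
  x0.708 n8 z 0.213 0.227 0.232 y 0.092
  x0.716 n27 z 0.139 0.226 0.253 y 0.089
  x0.724 n38 z 0.137 0.216 0.251 y 0.090
  x0.732 n10 z 0.148 0.233 0.257 y 0.091
scene0 -1
  x0.644 n7 z 0.220 0.227 0.229 y -0.219
  x0.652 n24 z 0.191 0.208 0.223 y -0.219
  x0.660 n13 z 0.180 0.187 0.199 y -0.219
  x0.668 n3 z 0.182 0.182 0.186 y -0.220
  x0.676 n3 z 0.182 0.184 0.188 y -0.220
  x0.684 n11 z 0.188 0.203 0.221 y -0.218
  x0.692 n3 z 0.226 0.227 0.227 y -0.219
  x0.700 n4 z 0.224 0.226 0.231 y -0.219
side0 1
  x0.620 n5 z 0.213 0.220 0.222 y 0.095
  x0.628 n16 z 0.191 0.206 0.221 y 0.096
  x0.636 n12 z 0.174 0.185 0.199 y 0.097
  x0.644 n5 z 0.171 0.175 0.177 y 0.096
  x0.652 n11 z 0.171 0.176 0.193 y 0.096
  x0.660 n19 z 0.174 0.193 0.213 y 0.098
  x0.668 n13 z 0.199 0.216 0.222 y 0.097
  x0.676 n7 z 0.220 0.221 0.224 y 0.097
  x0.684 n4 z 0.219 0.221 0.223 y 0.099
  x0.692 n7 z 0.219 0.220 0.222 y 0.098
  x0.700 n21 z 0.212 0.222 0.231 y 0.098
  x0.708 n68 z 0.141 0.193 0.252 y 0.097
  x0.716 n28 z 0.133 0.169 0.253 y 0.098
```

Call:
{"method": "servo_tool", "body": {
  "steps": [
    {"translation":[-0.52,-0.97,0],"spin":0},
    {"translation":[-0.52,-0.97,0],"spin":0},
    {"translation":[-0.52,-0.97,0],"spin":0},
    {"translation":[0,0,0],"spin":-0.52},
    {"translation":[0,0,0],"spin":-0.52}
  ],
  "jaw": 0,
  "newtons": 25
}}

```text
time_s: 0.57
tcp_pos: [0.4385, -0.0598, 0.2316]
tcp_rot: [0.674, 0.738, 0.0, 0.0]
ft_force: [-0.1, -0.8, 0.5]
finger_gap: 0.0856
```

```bash
cat > rk.py <<'E'
from h import *
import sys
s=sensors.get_state(); print(s['tcp_pos'],s['tcp_rot'],s['time_s'])
snap('wrist',sys.argv[1])
p,w=cloud(sys.argv[1]); x,y,z=w[...,0],w[...,1],w[...,2]
hsv=cv2.cvtColor(p,cv2.COLOR_BGR2HSV)
m=(z>.120)&(z<.145)&(x>.38)&(x<.48)&(y>-.28)&(y<.14)
for a in np.arange(-.1,.14,.01):
    q=w[m&(y>a)&(y<a+.01)]
    if len(q)>20: print('y%.3f n%d x %.4f %.4f  z %.4f'%(a+.005,len(q),*np.percentile(q[:,0],[3,97]),np.percentile(q[:,2],90)), int(np.median(hsv[...,2][m&(y>a)&(y<a+.01)])))
E
python3 rk.py wrist1
```

```text
[ 0.43849952 -0.05981026  0.23161511] [6.74276457e-01 7.38478952e-01 1.35841295e-04 2.79532250e-04] 0.5667
y-0.095 n224 x 0.4283 0.4436  z 0.1380 42
y-0.085 n227 x 0.4276 0.4427  z 0.1380 39
y-0.075 n237 x 0.4269 0.4417  z 0.1380 35
y-0.065 n241 x 0.4261 0.4408  z 0.1381 33
y-0.055 n252 x 0.4250 0.4399  z 0.1380 39
y-0.045 n266 x 0.4237 0.4389  z 0.1380 36
y-0.035 n272 x 0.4231 0.4380  z 0.1381 37
y-0.025 n300 x 0.4224 0.4371  z 0.1378 46
y-0.015 n201 x 0.4232 0.4340  z 0.1316 180
y-0.005 n205 x 0.4225 0.4331  z 0.1315 181
y0.005 n220 x 0.4209 0.4322  z 0.1317 181
y0.015 n230 x 0.4202 0.4313  z 0.1316 180
y0.025 n234 x 0.4194 0.4303  z 0.1315 180
y0.035 n244 x 0.4187 0.4295  z 0.1317 180
y0.045 n251 x 0.4173 0.4285  z 0.1317 178
y0.055 n269 x 0.4164 0.4276  z 0.1315 177
y0.065 n279 x 0.4157 0.4267  z 0.1317 176
y0.075 n102 x 0.4151 0.4261  z 0.1313 174
```

View pics/wrist1.png

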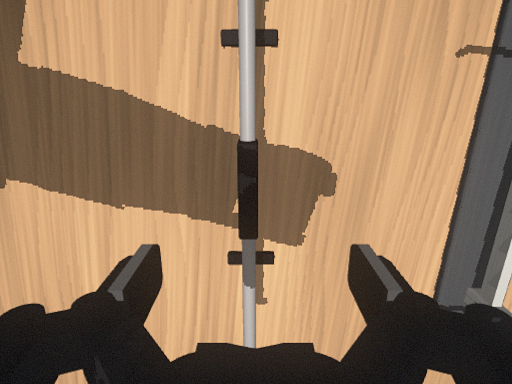

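Call:
{"method": "servo_tool", "body": {
  "steps": [
    {"translation":[0,-0.14,0.5],"spin":0},
    {"translation":[0,0,0.7],"spin":0},
    {"translation":[0,0,0.7],"spin":0},
    {"translation":[0,0,0.7],"spin":0},
    {"translation":[0,0,0.4],"spin":0}
  ]
}}

```text
time_s: 1.03
tcp_pos: [0.4332, -0.0592, 0.1085]
tcp_rot: [0.675, 0.738, -0.001, -0.001]
ft_force: [-0.4, -0.5, -0.6]
finger_gap: 0.0852
```

Call:
{"method": "servo_tool", "body": {
  "steps": [
    {"translation":[0,0,0],"spin":0}
  ]
}}

```text
time_s: 1.12
tcp_pos: [0.4327, -0.0591, 0.1082]
tcp_rot: [0.675, 0.738, -0.001, -0.003]
ft_force: [-0.6, 0.4, -0.4]
finger_gap: 0.0853
```

Call:
{"method": "servo_tool", "body": {
  "steps": [
    {"translation":[-0.025,0,0.05],"spin":0},
    {"translation":[0,0,0],"spin":0},
    {"translation":[0,0,0],"spin":0},
    {"translation":[0,0,0],"spin":0},
    {"translation":[0,0,0],"spin":0}
  ],
  "jaw": 1,
  "newtons": 25
}}

```text
time_s: 1.53
tcp_pos: [0.4347, -0.0606, 0.11]
tcp_rot: [0.674, 0.738, 0.0, 0.001]
ft_force: [-0.2, -0.8, 0.6]
finger_gap: 0.0249
```

Call:
{"method": "servo_tool", "body": {
  "steps": [
    {"translation":[0,0,0],"spin":0},
    {"translation":[0,0,0],"spin":0},
    {"translation":[0,0,0],"spin":0},
    {"translation":[0,0,0],"spin":0},
    {"translation":[0,0,0],"spin":0}
  ]
}}

```text
time_s: 1.95
tcp_pos: [0.4343, -0.0606, 0.1098]
tcp_rot: [0.674, 0.739, -0.0, 0.0]
ft_force: [-3.4, 0.6, 6.8]
finger_gap: 0.0157
```

Run:
```python
from h import *
for i in range(4):
    s=sensors.get_state(); print(np.round(s['tcp_pos'],4),np.round(s['ft_force'],2),s['finger_gap'],np.round(s['wrist_torque'],3))
    if i<2: snap('wrist','w2_%d'%i)
```

```text
[ 0.4343 -0.0606  0.1098] [-3.38  0.64  6.78] 0.01566271856572234 [-0.051  0.816 -0.016]
[ 0.4343 -0.0607  0.1098] [-4.32 -0.79  6.81] 0.01541325844319665 [-0.06   0.862  0.114]
[ 0.4343 -0.0606  0.1098] [-4.36  0.04  7.48] 0.015310420648545119 [-0.052  0.765  0.085]
[ 0.4343 -0.0606  0.1098] [-4.36  0.04  7.48] 0.015310420648545119 [-0.052  0.765  0.085]
```

View pics/w2_1.png

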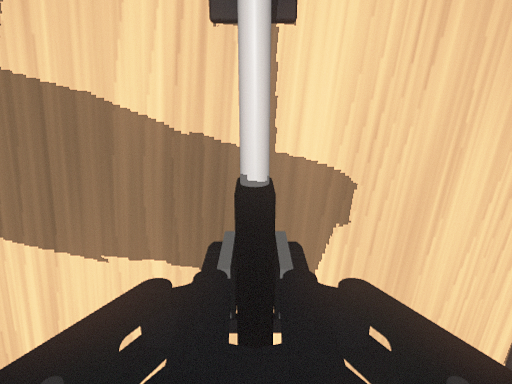

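Call:
{"method": "servo_tool", "body": {
  "steps": [
    {"translation":[0,0,-0.25],"spin":0},
    {"translation":[0,0,-0.6],"spin":0},
    {"translation":[0,0,-0.8],"spin":0},
    {"translation":[0,0,-0.8],"spin":0},
    {"translation":[0,0,-0.6],"spin":0}
  ]
}}

```text
time_s: 2.47
tcp_pos: [0.4342, -0.0605, 0.234]
tcp_rot: [0.674, 0.738, 0.0, 0.001]
ft_force: [0.4, -0.4, -6.4]
finger_gap: 0.0155
```

Call:
{"method": "servo_tool", "body": {
  "steps": [
    {"translation":[0,0,-0.3],"spin":0.2},
    {"translation":[0,0,-0.1],"spin":0.22},
    {"translation":[0,0,0],"spin":0},
    {"translation":[0,0,0],"spin":0},
    {"translation":[0,0,0],"spin":0}
  ]
}}

```text
time_s: 2.88
tcp_pos: [0.4338, -0.0604, 0.246]
tcp_rot: [0.688, 0.726, -0.001, -0.001]
ft_force: [-0.3, -0.9, -5.8]
finger_gap: 0.0157
```

```bash
cat > st.py <<'E'
from h import *
s=sensors.get_state()
Rt=R.from_quat(s['tcp_rot']); m=Rt.as_matrix()
print('t',s['time_s'],'pos',np.round(s['tcp_pos'],4),'yaw',np.degrees(np.arctan2(-m[0,0],m[1,0])).round(2),'tilt',np.round(m[:,2],4),'F',np.round(s['ft_force'],2),'M',np.round(s['wrist_torque'],3),'gap',round(s['finger_gap'],4))
E
python3 st.py
python3 - <<'E'
from h import *
for n in ['scene','side','wrist']: snap(n,n+'3')
a=cv2.imread('pics/scene3.png')[120:290,150:350];b=cv2.imread('pics/wrist3.png')
cv2.imwrite('pics/c3.png',cv2.resize(a,None,fx=3.5,fy=3.5))
E
python3 st.py
```

```text
t 2.8833 pos [ 0.4338 -0.0604  0.246 ] yaw 3.12 tilt [-2.3e-03  5.0e-04 -1.0e+00] F [-0.28 -0.87 -5.75] M [-0.003 -0.033  0.006] gap 0.0157
t 3.0333 pos [ 0.4341 -0.0605  0.2465] yaw 3.11 tilt [-1.4e-03  3.0e-04 -1.0e+00] F [-0.09 -0.04 -5.85] M [ 0.032 -0.019 -0.008] gap 0.0155
```

View pics/c3.png

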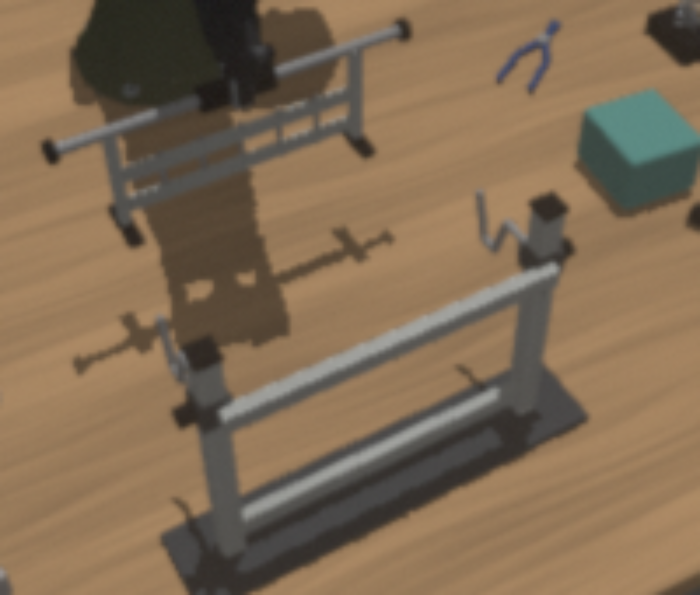

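View pics/wrist3.png

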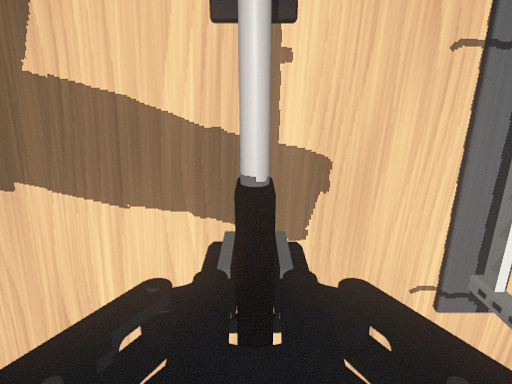

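Run:
```python
from h import *
for n in ['wrist3','scene3','side3']:
    p,w=cloud(n); x,y,z=w[...,0],w[...,1],w[...,2]
    m=(z>.250)&(z<.285)&(x>.40)&(x<.47)&(((y>-.01)&(y<.135))|((y>-.26)&(y<-.11)))
    P=w[m]
    if len(P)>10:
        k=np.polyfit(P[:,1],P[:,0],1);r=P[:,0]-np.polyval(k,P[:,1]);P=P[abs(r)<.012]
        k=np.polyfit(P[:,1],P[:,0],1);kz=np.polyfit(P[:,1],P[:,2],1)
        print(n,'bar x at -.0605: %.4f slope deg %.2f; z %.4f slope deg %.2f'%(np.polyval(k,-.0605),np.degrees(k[0]),np.polyval(kz,-.0605),np.degrees(kz[0])),P[:,1].min(),P[:,1].max())
    for s,yr in ((1,(.085,.108)),(-1,(-.23,-.207))):
        m=(z>.165)&(z<.24)&(x>.60)&(x<.703)&(y>yr[0])&(y<yr[1]); Q=w[m]
        if len(Q)<10: continue
        out=[]
        for a in (.185,.195,.205,.215):
            q=Q[abs(Q[:,2]-a)<.005]; xm=np.median(q[:,0]); c=(q[:,0].min()+q[:,0].max())/2
            f=q[q[:,0]<c];b=q[q[:,0]>=c]; out.append((a,len(f),len(b),round(np.median(f[:,0]),4),round(np.median(b[:,0]),4),round((np.median(f[:,0])+np.median(b[:,0]))/2,4)))
        print(n,s,out,'ymed',np.median(Q[:,1]).round(4))
```

```text
wrist3 bar x at -.0605: 0.4340 slope deg -3.14; z 0.2667 slope deg -0.00 -0.009990591945088195 0.04561917831591088
scene3 bar x at -.0605: 0.4374 slope deg -3.21; z 0.2646 slope deg 0.04 -0.25023428475018133 0.12901746575990058
scene3 1 [(0.185, 8, 7, np.float64(0.6409), np.float64(0.665), np.float64(0.653)), (0.195, 5, 3, np.float64(0.6387), np.float64(0.6659), np.float64(0.6523)), (0.205, 7, 5, np.float64(0.6357), np.float64(0.6693), np.float64(0.6525)), (0.215, 9, 8, np.float64(0.6307), np.float64(0.6823), np.float64(0.6565))] ymed 0.096
scene3 -1 [(0.185, 11, 4, np.float64(0.6598), np.float64(0.6753), np.float64(0.6676)), (0.195, 8, 4, np.float64(0.6553), np.float64(0.6823), np.float64(0.6688)), (0.205, 9, 3, np.float64(0.6518), np.float64(0.6864), np.float64(0.6691)), (0.215, 8, 3, np.float64(0.6504), np.float64(0.6873), np.float64(0.6688))] ymed -0.2193
side3 bar x at -.0605: 0.4287 slope deg -2.86; z 0.2664 slope deg -0.28 -0.2546263398617622 0.12951472577374246
side3 1 [(0.185, 4, 7, np.float64(0.6329), np.float64(0.6583), np.float64(0.6456)), (0.195, 5, 8, np.float64(0.6329), np.float64(0.6598), np.float64(0.6463)), (0.205, 11, 3, np.float64(0.6325), np.float64(0.6651), np.float64(0.6488)), (0.215, 10, 23, np.float64(0.6246), np.float64(0.6931), np.float64(0.6589))] ymed 0.0972
side3 -1 [(0.185, 8, 9, np.float64(0.6548), np.float64(0.6714), np.float64(0.6631)), (0.195, 4, 5, np.float64(0.6487), np.float64(0.6745), np.float64(0.6616)), (0.205, 7, 8, np.float64(0.6471), np.float64(0.6778), np.float64(0.6624)), (0.215, 4, 5, np.float64(0.6443), np.float64(0.6828), np.float64(0.6635))] ymed -0.219
```

Call:
{"method": "servo_tool", "body": {
  "steps": [
    {"translation":[-0.1,0.4,0],"spin":0.04},
    {"translation":[-0.1,0.7,0],"spin":0},
    {"translation":[-0.1,0.8,0],"spin":0},
    {"translation":[0,0.8,0],"spin":0},
    {"translation":[0,0.6,0],"spin":0}
  ]
}}

```text
time_s: 3.45
tcp_pos: [0.5686, -0.0658, 0.2463]
tcp_rot: [0.689, 0.725, -0.0, -0.0]
ft_force: [-0.7, 0.0, -6.6]
finger_gap: 0.0154
```

```bash
python3 st.py
```

```text
t 3.45 pos [ 0.5686 -0.0658  0.2463] yaw 2.89 tilt [-8.e-04  3.e-04 -1.e+00] F [-0.71  0.01 -6.61] M [ 0.028 -0.038 -0.03 ] gap 0.0154
```

Call:
{"method": "servo_tool", "body": {
  "steps": [
    {"translation":[0,0.4,0],"spin":0},
    {"translation":[0,0.6,0],"spin":0},
    {"translation":[0,0.6,0],"spin":0},
    {"translation":[0,0.45,0],"spin":0},
    {"translation":[-0.02,0.18,0],"spin":0}
  ]
}}

```text
time_s: 3.87
tcp_pos: [0.6574, -0.0617, 0.2455]
tcp_rot: [0.689, 0.725, -0.0, -0.001]
ft_force: [-0.5, 1.0, -6.3]
finger_gap: 0.0159
```

Call:
{"method": "servo_tool", "body": {
  "steps": [
    {"translation":[0,0,0],"spin":0},
    {"translation":[0,0,0],"spin":0},
    {"translation":[0,0,0],"spin":0}
  ]
}}

```text
time_s: 4.12
tcp_pos: [0.6554, -0.0621, 0.2469]
tcp_rot: [0.689, 0.725, -0.0, -0.0]
ft_force: [-1.1, 0.0, -6.5]
finger_gap: 0.0156
```

```bash
python3 st.py
python3 - <<'E'
from h import *
for n in ['scene','side','wrist']: snap(n,n+'4')
a=cv2.imread('pics/scene4.png')[150:290,180:340];b=cv2.imread('pics/side4.png')[80:220,160:320]
cv2.imwrite('pics/c4.png',cv2.resize(np.hstack([a,b]),(800,350)))
E
python3 st.py
python3 - <<'E'
from h import *
for n in ['wrist4','scene4','side4']:
    p,w=cloud(n); x,y,z=w[...,0],w[...,1],w[...,2]
    m=(z>.255)&(z<.285)&(x>.62)&(x<.70)&(((y>-.01)&(y<.135))|((y>-.26)&(y<-.11)))
    P=w[m]
    if len(P)>10:
        k=np.polyfit(P[:,1],P[:,0],1);kz=np.polyfit(P[:,1],P[:,2],1)
        print(n,len(P),'bar x at .0955/-.219: %.4f %.4f; z %.4f slope deg %.2f'%(np.polyval(k,.0955),np.polyval(k,-.219),np.polyval(kz,-.0605),np.degrees(kz[0])),P[:,1].min(),P[:,1].max())
    for s,yr in ((1,(.085,.108)),(-1,(-.23,-.207))):
        m=(z>.165)&(z<.24)&(x>.60)&(x<.703)&(y>yr[0])&(y<yr[1]); Q=w[m]
        if len(Q)<10: continue
        out=[]
        for a in (.185,.195,.205,.212):
            q=Q[abs(Q[:,2]-a)<.005]; 
            if len(q)<4: continue
            c=(q[:,0].min()+q[:,0].max())/2
            f=q[q[:,0]<c];b=q[q[:,0]>=c]; out.append([a,len(f),len(b)]+np.round([np.median(f[:,0]),np.median(b[:,0]),(np.median(f[:,0])+np.median(b[:,0]))/2],4).tolist())
        print(n,s,out,'ymed',np.median(Q[:,1]).round(4))
E
```

```text
t 4.1167 pos [ 0.6554 -0.0621  0.2469] yaw 2.9 tilt [-1.e-03  1.e-04 -1.e+00] F [-1.13  0.03 -6.49] M [-0.018 -0.013 -0.021] gap 0.0156
t 4.2667 pos [ 0.6555 -0.0621  0.2476] yaw 2.89 tilt [ 3.e-04 -0.e+00 -1.e+00] F [-0.52 -0.13 -5.75] M [0.051 0.065 0.038] gap 0.0152
wrist4 4903 bar x at .0955/-.219: 0.6475 0.6631; z 0.2679 slope deg -0.10 -0.009993961711682115 0.04406731014855954
scene4 422 bar x at .0955/-.219: 0.6501 0.6665; z 0.2659 slope deg -0.02 -0.25239731065348453 0.12871217351583314
scene4 1 [[0.185, 8, 5, 0.6403, 0.6642, 0.6523], [0.195, 6, 6, 0.6367, 0.6658, 0.6513], [0.205, 7, 3, 0.6335, 0.6704, 0.652], [0.212, 10, 4, 0.632, 0.6712, 0.6516]] ymed 0.0963
scene4 -1 [[0.185, 10, 4, 0.6597, 0.675, 0.6674], [0.195, 8, 5, 0.6555, 0.6821, 0.6688], [0.205, 9, 3, 0.6532, 0.6851, 0.6692], [0.212, 8, 3, 0.6503, 0.6867, 0.6685]] ymed -0.2192
side4 224 bar x at .0955/-.219: 0.6422 0.6570; z 0.2668 slope deg -0.16 -0.25419100154184815 0.1274829560673807
side4 1 [[0.185, 5, 5, 0.6329, 0.6587, 0.6458], [0.195, 6, 8, 0.6317, 0.6601, 0.6459], [0.205, 10, 6, 0.6317, 0.6682, 0.65], [0.212, 7, 14, 0.6246, 0.676, 0.6503]] ymed 0.0966
side4 -1 [[0.185, 3, 5, 0.6507, 0.6582, 0.6544], [0.195, 4, 3, 0.6463, 0.6532, 0.6498], [0.205, 4, 2, 0.6462, 0.6823, 0.6642], [0.212, 6, 1, 0.6472, 0.6807, 0.664]] ymed -0.219
```

View pics/c4.png

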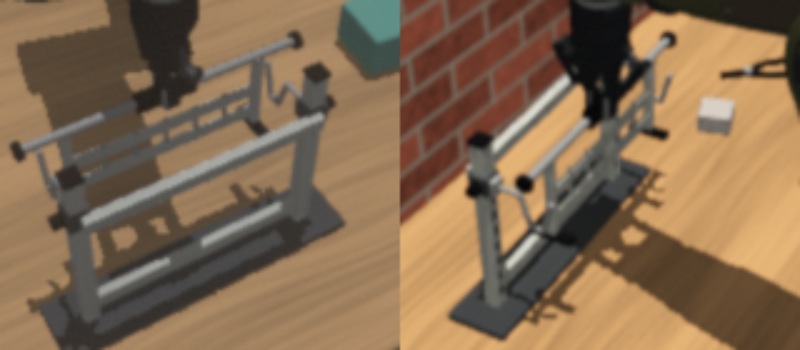

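View pics/wrist4.png

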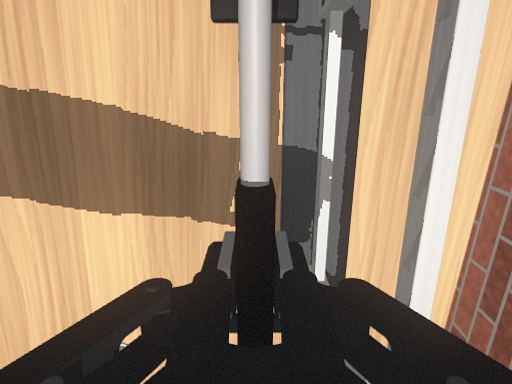

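Call:
{"method": "servo_tool", "body": {
  "steps": [
    {"translation":[0,0.075,0.1],"spin":0},
    {"translation":[0,0,0.4],"spin":0},
    {"translation":[0,0,0.4],"spin":0},
    {"translation":[0,0,0.35],"spin":0},
    {"translation":[0,0,0.15],"spin":0}
  ]
}}

```text
time_s: 4.68
tcp_pos: [0.6582, -0.0619, 0.1889]
tcp_rot: [0.689, 0.725, -0.001, -0.001]
ft_force: [-0.8, -0.5, -6.9]
finger_gap: 0.0159
```

Call:
{"method": "servo_tool", "body": {
  "steps": [
    {"translation":[0,0,0],"spin":0},
    {"translation":[0,0,0],"spin":0},
    {"translation":[0,0,0],"spin":0}
  ]
}}

```text
time_s: 4.93
tcp_pos: [0.6593, -0.062, 0.1925]
tcp_rot: [0.689, 0.725, 0.001, 0.001]
ft_force: [0.2, 0.6, -5.8]
finger_gap: 0.0155
```

```bash
cat > cl.py <<'E'
from h import *
import sys
t=sys.argv[1]
for n in ['scene','side']: snap(n,n+t)
zb=float(sys.argv[2])
for n in ['scene'+t,'side'+t]:
    p,w=cloud(n); x,y,z=w[...,0],w[...,1],w[...,2]
    xl=.658-.0505*(y+.0615)
    m=(z>zb-.008)&(z<zb+.022)&(abs(x-xl)<.03)&(((y>-.01)&(y<.08))|((y>-.20)&(y<-.11)))
    P=w[m]
    for i in range(3):
        k=np.polyfit(P[:,1],P[:,0],1);r=P[:,0]-np.polyval(k,P[:,1]);P=P[abs(r)<.012]
    kz=np.polyfit(P[:,1],P[:,2],1)
    print(n,len(P),'bar x at .0955/-.219: %.4f %.4f; z %.4f slope deg %.2f'%(np.polyval(k,.0955),np.polyval(k,-.219),np.polyval(kz,-.0605),np.degrees(kz[0])))
a=cv2.imread(f'pics/scene{t}.png')[150:290,180:340];b=cv2.imread(f'pics/side{t}.png')[80:220,160:320]
cv2.imwrite(f'pics/c{t}.png',cv2.resize(np.hstack([a,b]),(800,350),interpolation=cv2.INTER_CUBIC))
E
python3 st.py; python3 cl.py 5 .2015; python3 st.py
```

```text
t 4.9333 pos [ 0.6593 -0.062   0.1925] yaw 2.9 tilt [ 1.8e-03 -3.0e-04 -1.0e+00] F [ 0.23  0.56 -5.78] M [ 0.052 -0.018 -0.   ] gap 0.0155
scene5 217 bar x at .0955/-.219: 0.6540 0.6690; z 0.2114 slope deg -0.40
side5 111 bar x at .0955/-.219: 0.6456 0.6626; z 0.2108 slope deg 0.28
t 5.0333 pos [ 0.6593 -0.062   0.1924] yaw 2.9 tilt [ 1.7e-03 -3.0e-04 -1.0e+00] F [-0.7  -1.15 -6.63] M [0.056 0.007 0.045] gap 0.0153
```

View pics/c5.png

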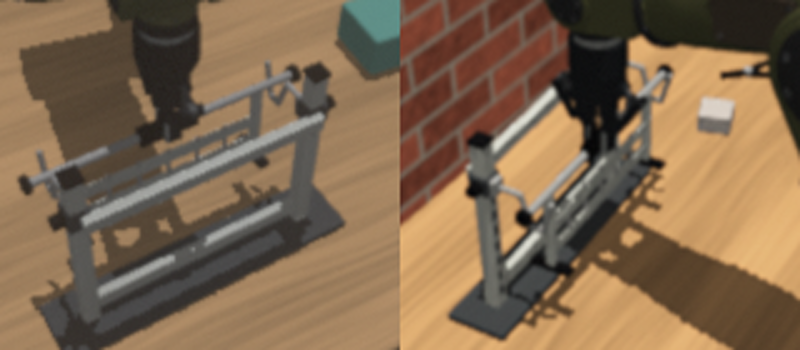

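Call:
{"method": "servo_tool", "body": {
  "steps": [
    {"translation":[0,0,0.06],"spin":0},
    {"translation":[0,0,0.06],"spin":0},
    {"translation":[0,0,0.06],"spin":0},
    {"translation":[0,0,0.04],"spin":0},
    {"translation":[0,0,0.03],"spin":0}
  ]
}}

```text
time_s: 5.45
tcp_pos: [0.6588, -0.062, 0.1809]
tcp_rot: [0.689, 0.725, -0.0, -0.0]
ft_force: [0.0, -1.2, -6.7]
finger_gap: 0.015
```

Call:
{"method": "servo_tool", "body": {
  "steps": [
    {"translation":[0,0,0],"spin":0},
    {"translation":[0,0,0],"spin":0}
  ]
}}

```text
time_s: 5.62
tcp_pos: [0.6589, -0.0619, 0.1813]
tcp_rot: [0.689, 0.725, -0.0, -0.0]
ft_force: [-0.3, 0.4, -7.8]
finger_gap: 0.0156
```

```bash
python3 st.py
```

```text
t 5.6167 pos [ 0.6589 -0.0619  0.1813] yaw 2.9 tilt [-1.e-04  0.e+00 -1.e+00] F [-0.27  0.43 -7.77] M [ 0.08  -0.006 -0.044] gap 0.0156
```

Call:
{"method": "servo_tool", "body": {
  "steps": [
    {"translation":[0,0,0.02],"spin":0},
    {"translation":[0,0,0.02],"spin":0},
    {"translation":[0,0,0.02],"spin":0},
    {"translation":[0,0,0.01],"spin":0},
    {"translation":[0,0,0],"spin":0}
  ]
}}

```text
time_s: 6.03
tcp_pos: [0.6589, -0.0619, 0.1784]
tcp_rot: [0.689, 0.725, -0.0, -0.0]
ft_force: [-1.1, 0.2, -6.4]
finger_gap: 0.0151
```

```bash
python3 st.py
```

```text
t 6.0333 pos [ 0.6589 -0.0619  0.1784] yaw 2.9 tilt [-1.e-04  0.e+00 -1.e+00] F [-1.11  0.24 -6.41] M [ 0.011 -0.021 -0.012] gap 0.0151
```

Call:
{"method": "servo_tool", "body": {
  "steps": [
    {"translation":[0,0,0.01],"spin":0},
    {"translation":[0,0,0.01],"spin":0},
    {"translation":[0,0,0.01],"spin":0},
    {"translation":[0,0,0.01],"spin":0},
    {"translation":[0,0,0],"spin":0}
  ]
}}

```text
time_s: 6.45
tcp_pos: [0.6589, -0.062, 0.1767]
tcp_rot: [0.689, 0.725, -0.0, -0.0]
ft_force: [0.1, -0.5, -5.7]
finger_gap: 0.0158
```

```bash
python3 st.py
```

```text
t 6.45 pos [ 0.6589 -0.062   0.1767] yaw 2.9 tilt [-2.e-04 -0.e+00 -1.e+00] F [ 0.12 -0.49 -5.71] M [0.02  0.023 0.004] gap 0.0158
```

Call:
{"method": "servo_tool", "body": {
  "steps": [
    {"translation":[0,0,0.01],"spin":0},
    {"translation":[0,0,0.01],"spin":0},
    {"translation":[0,0,0],"spin":0}
  ]
}}

```text
time_s: 6.7
tcp_pos: [0.6589, -0.0619, 0.176]
tcp_rot: [0.689, 0.725, -0.0, -0.0]
ft_force: [-0.8, 0.2, -6.3]
finger_gap: 0.0152
```

```bash
python3 st.py
```

```text
t 6.7 pos [ 0.6589 -0.0619  0.176 ] yaw 2.9 tilt [-1.e-04  0.e+00 -1.e+00] F [-0.77  0.16 -6.26] M [-0.029  0.002 -0.077] gap 0.0152
```

Call:
{"method": "servo_tool", "body": {
  "steps": [
    {"translation":[0,0,0.01],"spin":0},
    {"translation":[0,0,0.01],"spin":0},
    {"translation":[0,0,0],"spin":0}
  ]
}}

```text
time_s: 6.95
tcp_pos: [0.6589, -0.0619, 0.1752]
tcp_rot: [0.689, 0.725, -0.0, -0.0]
ft_force: [-0.4, 0.2, -6.7]
finger_gap: 0.0153
```

```bash
python3 st.py
```

```text
t 6.95 pos [ 0.6589 -0.0619  0.1752] yaw 2.9 tilt [-1.e-04  0.e+00 -1.e+00] F [-0.38  0.19 -6.73] M [ 0.026 -0.028  0.034] gap 0.0153
```

Call:
{"method": "servo_tool", "body": {
  "steps": [
    {"translation":[0,0,0.01],"spin":0},
    {"translation":[0,0,0.01],"spin":0},
    {"translation":[0,0,0],"spin":0}
  ]
}}

```text
time_s: 7.2
tcp_pos: [0.6589, -0.062, 0.1744]
tcp_rot: [0.689, 0.725, -0.0, -0.0]
ft_force: [-0.4, -0.3, -6.4]
finger_gap: 0.0157
```

```bash
python3 st.py
```

```text
t 7.2 pos [ 0.6589 -0.062   0.1744] yaw 2.9 tilt [-1.e-04  0.e+00 -1.e+00] F [-0.44 -0.31 -6.42] M [0.011 0.01  0.018] gap 0.0157
```

Call:
{"method": "servo_tool", "body": {
  "steps": [
    {"translation":[0,0,0.01],"spin":0},
    {"translation":[0,0,0.01],"spin":0},
    {"translation":[0,0,0],"spin":0}
  ]
}}

```text
time_s: 7.45
tcp_pos: [0.6589, -0.062, 0.1736]
tcp_rot: [0.689, 0.725, -0.0, -0.0]
ft_force: [0.9, 0.3, -6.3]
finger_gap: 0.0156
```

```bash
python3 st.py
```

```text
t 7.45 pos [ 0.6589 -0.062   0.1736] yaw 2.9 tilt [-0. -0. -1.] F [ 0.89  0.28 -6.26] M [-0.019 -0.084 -0.033] gap 0.0156
```

Call:
{"method": "servo_tool", "body": {
  "steps": [
    {"translation":[0,0,0.01],"spin":0},
    {"translation":[0,0,0],"spin":0}
  ]
}}

```text
time_s: 7.62
tcp_pos: [0.6589, -0.062, 0.1733]
tcp_rot: [0.689, 0.725, 0.0, 0.0]
ft_force: [-0.4, -0.4, -6.1]
finger_gap: 0.0155
```

```bash
python3 st.py
```

```text
t 7.6167 pos [ 0.6589 -0.062   0.1733] yaw 2.9 tilt [ 1.e-04 -1.e-04 -1.e+00] F [-0.35 -0.42 -6.09] M [-0.094 -0.043 -0.045] gap 0.0155
```

Call:
{"method": "servo_tool", "body": {
  "steps": [
    {"translation":[0,0,0.01],"spin":0},
    {"translation":[0,0,0],"spin":0}
  ]
}}

```text
time_s: 7.78
tcp_pos: [0.659, -0.062, 0.173]
tcp_rot: [0.689, 0.725, 0.0, 0.0]
ft_force: [0.0, 0.4, -4.8]
finger_gap: 0.0154
```

```bash
python3 st.py
```

```text
t 7.7833 pos [ 0.659 -0.062  0.173] yaw 2.9 tilt [ 2.e-04 -1.e-04 -1.e+00] F [ 0.02  0.37 -4.8 ] M [-0.129 -0.04  -0.016] gap 0.0154
```

Call:
{"method": "servo_tool", "body": {
  "steps": [
    {"translation":[0,0,0.01],"spin":0},
    {"translation":[0,0,0],"spin":0}
  ]
}}

```text
time_s: 7.95
tcp_pos: [0.659, -0.062, 0.1726]
tcp_rot: [0.689, 0.725, 0.0, 0.0]
ft_force: [-0.7, 0.4, -4.1]
finger_gap: 0.0153
```

```bash
python3 st.py
```

```text
t 7.95 pos [ 0.659  -0.062   0.1726] yaw 2.9 tilt [ 2.e-04 -1.e-04 -1.e+00] F [-0.66  0.39 -4.06] M [-0.196 -0.039 -0.042] gap 0.0153
```

Call:
{"method": "servo_tool", "body": {
  "steps": [
    {"translation":[0,0,0.01],"spin":0},
    {"translation":[0,0,0],"spin":0}
  ]
}}

```text
time_s: 8.12
tcp_pos: [0.659, -0.0619, 0.1721]
tcp_rot: [0.689, 0.725, 0.0, 0.0]
ft_force: [-0.2, 0.9, -4.0]
finger_gap: 0.0154
```

```bash
python3 st.py
```

```text
t 8.1167 pos [ 0.659  -0.0619  0.1721] yaw 2.9 tilt [ 2.e-04 -1.e-04 -1.e+00] F [-0.21  0.93 -4.05] M [-0.206 -0.014  0.024] gap 0.0154
```

Call:
{"method": "servo_tool", "body": {
  "steps": [
    {"translation":[0,0,0.01],"spin":0},
    {"translation":[0,0,0],"spin":0}
  ]
}}

```text
time_s: 8.28
tcp_pos: [0.6589, -0.062, 0.1717]
tcp_rot: [0.689, 0.725, 0.0, 0.0]
ft_force: [0.2, 0.5, -2.5]
finger_gap: 0.0156
```

```bash
python3 st.py
```

```text
t 8.2833 pos [ 0.6589 -0.062   0.1717] yaw 2.9 tilt [ 1.e-04 -1.e-04 -1.e+00] F [ 0.18  0.54 -2.48] M [-0.209  0.052  0.028] gap 0.0156
```

Call:
{"method": "servo_tool", "body": {
  "steps": [
    {"translation":[0,0,0],"spin":0}
  ]
}}

```text
time_s: 8.37
tcp_pos: [0.6589, -0.0619, 0.1717]
tcp_rot: [0.689, 0.725, 0.0, 0.0]
ft_force: [0.5, 0.4, -3.5]
finger_gap: 0.0156
```

Call:
{"method": "servo_tool", "body": {
  "steps": [
    {"translation":[0,0,0],"spin":0}
  ]
}}

```text
time_s: 8.45
tcp_pos: [0.6589, -0.0619, 0.1717]
tcp_rot: [0.689, 0.725, 0.0, 0.0]
ft_force: [-1.0, 1.1, -3.3]
finger_gap: 0.0153
```

```bash
python3 st.py; python3 cl.py 6 .187; python3 st.py
```

```text
t 8.45 pos [ 0.6589 -0.0619  0.1717] yaw 2.9 tilt [ 1.e-04 -0.e+00 -1.e+00] F [-1.02  1.12 -3.27] M [-0.264 -0.03   0.032] gap 0.0153
scene6 190 bar x at .0955/-.219: 0.6531 0.6690; z 0.1906 slope deg -0.58
side6 101 bar x at .0955/-.219: 0.6464 0.6605; z 0.1910 slope deg -0.17
t 8.55 pos [ 0.6589 -0.0619  0.1717] yaw 2.9 tilt [ 1.e-04 -0.e+00 -1.e+00] F [ 0.63  0.14 -4.19] M [-0.305 -0.035 -0.01 ] gap 0.0153
```

View pics/c6.png

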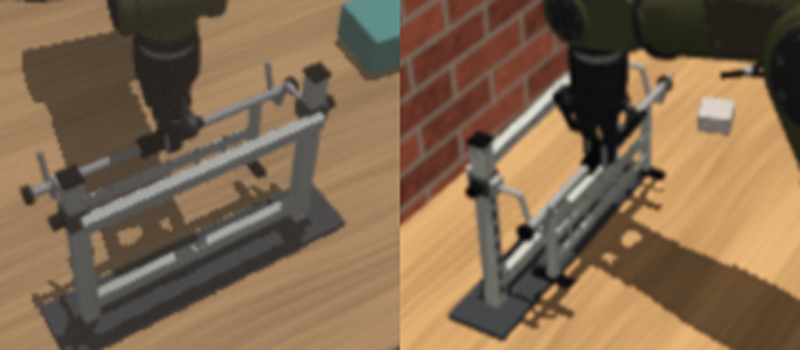

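Call:
{"method": "servo_tool", "body": {
  "steps": [
    {"translation":[0,0,0.01],"spin":0},
    {"translation":[0,0,0],"spin":0}
  ]
}}

```text
time_s: 8.72
tcp_pos: [0.6589, -0.0619, 0.1713]
tcp_rot: [0.689, 0.725, 0.0, 0.0]
ft_force: [0.0, 1.1, -3.3]
finger_gap: 0.0157
```

```bash
python3 st.py
```

```text
t 8.7167 pos [ 0.6589 -0.0619  0.1713] yaw 2.9 tilt [ 1.e-04  0.e+00 -1.e+00] F [ 0.05  1.07 -3.29] M [-0.266 -0.097  0.019] gap 0.0157
```

Call:
{"method": "servo_tool", "body": {
  "steps": [
    {"translation":[0,0,0.01],"spin":0},
    {"translation":[0,0,0],"spin":0}
  ]
}}

```text
time_s: 8.88
tcp_pos: [0.6589, -0.0619, 0.1708]
tcp_rot: [0.689, 0.725, -0.0, -0.0]
ft_force: [0.8, 0.4, -3.3]
finger_gap: 0.0154
```

```bash
python3 st.py
```

```text
t 8.8833 pos [ 0.6589 -0.0619  0.1708] yaw 2.9 tilt [-1.e-04  0.e+00 -1.e+00] F [ 0.84  0.41 -3.26] M [-0.238 -0.083  0.058] gap 0.0154
```

Call:
{"method": "servo_tool", "body": {
  "steps": [
    {"translation":[0,0,0.01],"spin":0},
    {"translation":[0,0,0],"spin":0}
  ]
}}

```text
time_s: 9.05
tcp_pos: [0.6589, -0.0619, 0.1704]
tcp_rot: [0.689, 0.725, -0.0, -0.0]
ft_force: [0.1, 0.9, -3.3]
finger_gap: 0.0155
```

```bash
python3 st.py
```

```text
t 9.05 pos [ 0.6589 -0.0619  0.1704] yaw 2.9 tilt [-1.e-04  1.e-04 -1.e+00] F [ 0.11  0.93 -3.33] M [-0.179 -0.041  0.08 ] gap 0.0155
```

Call:
{"method": "servo_tool", "body": {
  "steps": [
    {"translation":[0,0,0.01],"spin":0},
    {"translation":[0,0,0],"spin":0}
  ]
}}

```text
time_s: 9.22
tcp_pos: [0.6589, -0.0619, 0.1701]
tcp_rot: [0.689, 0.725, 0.0, 0.0]
ft_force: [-0.2, 0.8, -2.5]
finger_gap: 0.0158
```

```bash
python3 st.py
```

```text
t 9.2167 pos [ 0.6589 -0.0619  0.1701] yaw 2.9 tilt [ 1.e-04  0.e+00 -1.e+00] F [-0.23  0.77 -2.49] M [-0.176  0.039  0.011] gap 0.0158
```

Call:
{"method": "servo_tool", "body": {
  "steps": [
    {"translation":[0,0,0.005],"spin":0},
    {"translation":[0,0,0],"spin":0}
  ]
}}

```text
time_s: 9.38
tcp_pos: [0.659, -0.0619, 0.1701]
tcp_rot: [0.689, 0.725, 0.0, 0.0]
ft_force: [-1.1, 2.0, -2.2]
finger_gap: 0.0158
```

```bash
python3 st.py
```

```text
t 9.3833 pos [ 0.659  -0.0619  0.1701] yaw 2.9 tilt [ 2.e-04 -0.e+00 -1.e+00] F [-1.06  2.   -2.22] M [-0.157  0.071  0.021] gap 0.0158
```

Call:
{"method": "servo_tool", "body": {
  "steps": [
    {"translation":[0,0,0],"spin":0}
  ]
}}

```text
time_s: 9.47
tcp_pos: [0.659, -0.0619, 0.1701]
tcp_rot: [0.689, 0.725, 0.0, 0.0]
ft_force: [-1.2, 2.0, -1.5]
finger_gap: 0.0154
```

```bash
python3 st.py
```

```text
t 9.4667 pos [ 0.659  -0.0619  0.1701] yaw 2.9 tilt [ 3.e-04  0.e+00 -1.e+00] F [-1.2   1.95 -1.47] M [-0.105  0.094  0.019] gap 0.0154
```

Call:
{"method": "servo_tool", "body": {
  "steps": [
    {"translation":[0,-0.015,0],"spin":0},
    {"translation":[0,0,0],"spin":0}
  ]
}}

```text
time_s: 9.63
tcp_pos: [0.6584, -0.062, 0.17]
tcp_rot: [0.689, 0.725, 0.0, 0.0]
ft_force: [0.5, 1.8, -0.3]
finger_gap: 0.0154
```

```bash
python3 st.py
```

```text
t 9.6333 pos [ 0.6584 -0.062   0.17  ] yaw 2.91 tilt [ 6.e-04 -0.e+00 -1.e+00] F [ 0.49  1.83 -0.28] M [-0.081 -0.215  0.166] gap 0.0154
```

Call:
{"method": "servo_tool", "body": {
  "steps": [
    {"translation":[0,0,0],"spin":0}
  ]
}}

```text
time_s: 9.72
tcp_pos: [0.6584, -0.0619, 0.17]
tcp_rot: [0.689, 0.725, 0.0, 0.0]
ft_force: [1.6, 2.2, -2.1]
finger_gap: 0.0155
```

```bash
python3 st.py
```

```text
t 9.7167 pos [ 0.6584 -0.0619  0.17  ] yaw 2.91 tilt [ 4.e-04 -0.e+00 -1.e+00] F [ 1.57  2.23 -2.09] M [-0.102 -0.191  0.193] gap 0.0155
```

Call:
{"method": "servo_tool", "body": {
  "steps": [
    {"translation":[0,0.006,0],"spin":0},
    {"translation":[0,0,0],"spin":0},
    {"translation":[0,0,0],"spin":0},
    {"translation":[0,0,0],"spin":0},
    {"translation":[0,0,0],"spin":0}
  ]
}}

```text
time_s: 10.13
tcp_pos: [0.6585, -0.062, 0.1699]
tcp_rot: [0.689, 0.725, 0.0, 0.0]
ft_force: [0.3, 1.4, -1.2]
finger_gap: 0.0151
```

```bash
python3 st.py; python3 cl.py 7 .184; python3 st.py
python3 - <<'E'
from h import *
for n in ['scene7','side7']:
    p,w=cloud(n); x,y,z=w[...,0],w[...,1],w[...,2]
    for nm,a,b in [('right',-.245,-.225),('right neck',-.215,-.203),('left neck',.08,.09),('left',.10,.118)]:
        m=(abs(x-(.658-.0505*(y+.0615)))<.012)&(y>a)&(y<b)&(z>.165)&(z<.205)
        q=w[m]; print(n,nm,len(q), np.percentile(q,[10,50,90],axis=0).round(4)[:,[0,2]].tolist() if len(q)>3 else '')
E
```

```text
t 10.1333 pos [ 0.6585 -0.062   0.1699] yaw 2.9 tilt [ 0.  0. -1.] F [ 0.3   1.44 -1.25] M [-0.031  0.08   0.136] gap 0.0151
scene7 190 bar x at .0955/-.219: 0.6527 0.6691; z 0.1890 slope deg -1.14
side7 107 bar x at .0955/-.219: 0.6454 0.6608; z 0.1889 slope deg -1.06
t 10.2333 pos [ 0.6585 -0.062   0.1699] yaw 2.9 tilt [-1.e-04  0.e+00 -1.e+00] F [-0.58  1.8  -0.87] M [-0.063  0.142  0.166] gap 0.0155
scene7 right 29 [[0.6659, 0.1891], [0.6707, 0.1936], [0.6753, 0.1987]]
scene7 right neck 0 
scene7 left neck 10 [[0.6506, 0.184], [0.6529, 0.1874], [0.6557, 0.19]]
scene7 left 8 [[0.6443, 0.1797], [0.6505, 0.1861], [0.6538, 0.1881]]
side7 right 14 [[0.6598, 0.1909], [0.6642, 0.1945], [0.6678, 0.1979]]
side7 right neck 9 [[0.6582, 0.1853], [0.6615, 0.1911], [0.6712, 0.1945]]
side7 left neck 8 [[0.6443, 0.1856], [0.6473, 0.1863], [0.6524, 0.1883]]
side7 left 14 [[0.638, 0.1836], [0.6444, 0.1879], [0.6517, 0.1917]]
```

View pics/c7.png

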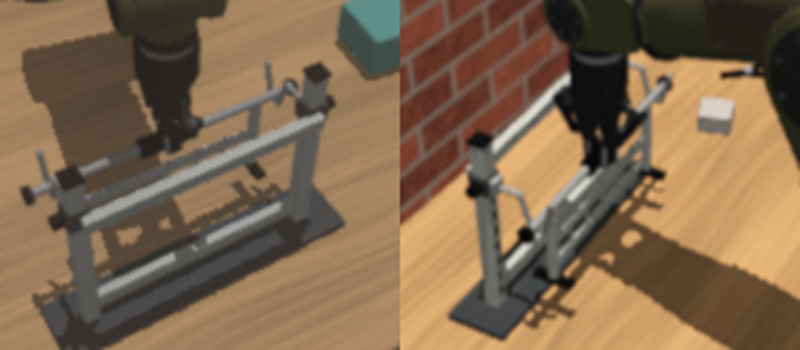

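Call:
{"method": "servo_tool", "body": {
  "steps": [
    {"translation":[0,0,0],"spin":0},
    {"translation":[0,0,0],"spin":0},
    {"translation":[0,0,0],"spin":0},
    {"translation":[0,0,0],"spin":0},
    {"translation":[0,0,0],"spin":0}
  ]
}}

```text
time_s: 10.65
tcp_pos: [0.6585, -0.062, 0.1699]
tcp_rot: [0.689, 0.725, 0.0, 0.0]
ft_force: [-0.1, 2.1, -0.5]
finger_gap: 0.0156
```

```bash
python3 st.py
```

```text
t 10.65 pos [ 0.6585 -0.062   0.1699] yaw 2.9 tilt [ 0. -0. -1.] F [-0.12  2.07 -0.54] M [-0.032  0.118  0.093] gap 0.0156
```

Call:
{"method": "servo_tool", "body": {
  "steps": [
    {"translation":[0,0,0],"spin":0},
    {"translation":[0,0,0],"spin":0},
    {"translation":[0,0,0],"spin":0},
    {"translation":[0,0,0],"spin":0},
    {"translation":[0,0,0],"spin":0}
  ]
}}

```text
time_s: 11.07
tcp_pos: [0.6585, -0.062, 0.1699]
tcp_rot: [0.689, 0.725, 0.0, 0.0]
ft_force: [-1.1, 2.1, -0.2]
finger_gap: 0.0155
```

```bash
python3 st.py
```

```text
t 11.0667 pos [ 0.6585 -0.062   0.1699] yaw 2.9 tilt [ 0.  0. -1.] F [-1.08  2.09 -0.16] M [-0.037  0.137  0.167] gap 0.0155
```

Call:
{"method": "servo_tool", "body": {
  "steps": [
    {"translation":[0,0,0],"spin":0},
    {"translation":[0,0,0],"spin":0},
    {"translation":[0,0,0],"spin":0},
    {"translation":[0,0,0],"spin":0},
    {"translation":[0,0,0],"spin":0}
  ]
}}

```text
time_s: 11.48
tcp_pos: [0.6585, -0.062, 0.1699]
tcp_rot: [0.689, 0.725, 0.0, -0.0]
ft_force: [-1.0, 2.0, -0.3]
finger_gap: 0.0158
```

```bash
python3 st.py
```

```text
t 11.4833 pos [ 0.6585 -0.062   0.1699] yaw 2.9 tilt [-0.  0. -1.] F [-1.04  1.98 -0.29] M [-0.034  0.13   0.106] gap 0.0158
```

Call:
{"method": "servo_tool", "body": {
  "steps": [
    {"translation":[0,0,0],"spin":0},
    {"translation":[0,0,0],"spin":0},
    {"translation":[0,0,0],"spin":0},
    {"translation":[0,0,0],"spin":0},
    {"translation":[0,0,0],"spin":0}
  ],
  "jaw": 0.5
}}

```text
time_s: 11.9
tcp_pos: [0.6586, -0.0621, 0.1699]
tcp_rot: [0.689, 0.725, 0.0, 0.0]
ft_force: [0.1, 0.7, 0.1]
finger_gap: 0.0428
```

```bash
python3 st.py
python3 - <<'E'
from h import *
snap('wrist','w8')
E
```

```text
t 11.9 pos [ 0.6586 -0.0621  0.1699] yaw 2.89 tilt [ 1.e-04 -0.e+00 -1.e+00] F [0.14 0.7  0.08] M [ 0.024 -0.026  0.006] gap 0.0428
```

View pics/w8.png

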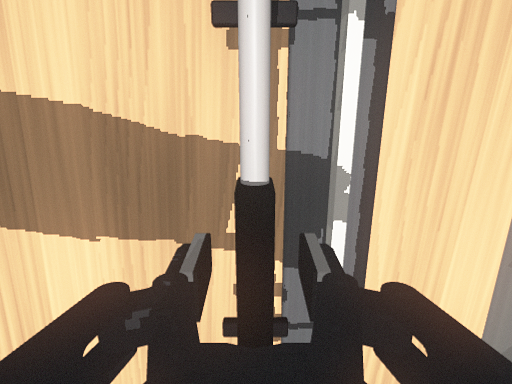

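The fingers are clear on both sides of the sleeve (pads at (200,265) and (315,265), sleeve at (255,260)), so I retreat straight up.

Call:
{"method": "servo_tool", "body": {
  "steps": [
    {"translation":[0,0,-0.2],"spin":0},
    {"translation":[0,0,-0.5],"spin":0},
    {"translation":[0,0,-0.8],"spin":0},
    {"translation":[0,0,-0.8],"spin":0},
    {"translation":[0,0,-0.7],"spin":0}
  ]
}}

```text
time_s: 12.37
tcp_pos: [0.6585, -0.062, 0.2929]
tcp_rot: [0.689, 0.725, 0.0, 0.001]
ft_force: [-0.2, -0.5, 0.7]
finger_gap: 0.0424
```

Call:
{"method": "servo_tool", "body": {
  "steps": [
    {"translation":[0,-0.4,-0.3],"spin":0},
    {"translation":[0,-0.6,0],"spin":0},
    {"translation":[0,-0.6,0],"spin":0},
    {"translation":[0,-0.4,0],"spin":0},
    {"translation":[0,0,0],"spin":0}
  ]
}}

```text
time_s: 12.78
tcp_pos: [0.5768, -0.0661, 0.3036]
tcp_rot: [0.689, 0.725, 0.0, 0.001]
ft_force: [0.4, -0.4, 0.4]
finger_gap: 0.0425
```

```bash
python3 st.py; python3 cl.py 9 .184;  python3 - <<'E'
from h import *
snap('wrist','wrist9')
for n in ['scene9','side9']:
    p,w=cloud(n); x,y,z=w[...,0],w[...,1],w[...,2]
    for nm,a,b in [('right cap',-.245,-.225),('left cap',.103,.125)]:
        m=(abs(x-(.658-.0505*(y+.0615)))<.012)&(y>a)&(y<b)&(z>.165)&(z<.205)
        q=w[m]; print(n,nm,len(q), np.percentile(q,[10,50,90],axis=0).round(4)[:,[0,2]].tolist() if len(q)>3 else '')
# bystanders moved?
a=cv2.imread('pics/side0.png').astype(int);b=cv2.imread('pics/side9.png').astype(int)
d=abs(a-b).max(2); print('side diff teal',(d[255:330,165:235]>40).sum(),'driver',(d[270:295,120:175]>40).sum())
a=cv2.imread('pics/scene0.png').astype(int);b=cv2.imread('pics/scene9.png').astype(int)
d=abs(a-b).max(2); print('scene diff spool',(d[220:245,130:155]>40).sum(),'block',(d[272:302,125:158]>40).sum(),'station',(d[145:182,312:355]>40).sum(),'driver',(d[175:198,340:375]>40).sum())
E
```

```text
t 12.7833 pos [ 0.5768 -0.0661  0.3036] yaw 2.88 tilt [ 1.5e-03 -4.0e-04 -1.0e+00] F [ 0.42 -0.44  0.44] M [ 0.035 -0.033 -0.055] gap 0.0425
scene9 182 bar x at .0955/-.219: 0.6521 0.6696; z 0.1889 slope deg -1.33
side9 139 bar x at .0955/-.219: 0.6454 0.6610; z 0.1888 slope deg -0.82
scene9 right cap 29 [[0.6662, 0.1885], [0.6716, 0.1943], [0.6739, 0.1991]]
scene9 left cap 11 [[0.6447, 0.1769], [0.6501, 0.1878], [0.6551, 0.1932]]
side9 right cap 14 [[0.6621, 0.188], [0.6661, 0.1932], [0.6712, 0.1986]]
side9 left cap 38 [[0.6396, 0.1757], [0.6444, 0.1875], [0.6543, 0.1934]]
side diff teal 0 driver 0
scene diff spool 0 block 0 station 0 driver 0
```

View pics/c9.png

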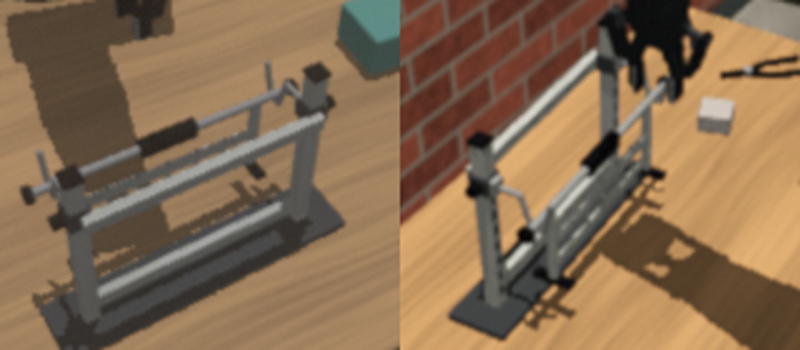

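View pics/scene9.png

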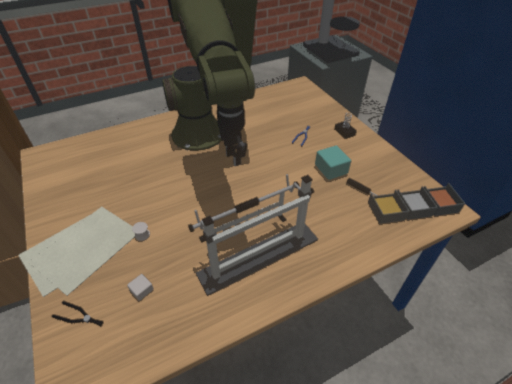

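The rack hangs in both hooks, with its bar running from (190,228) to (298,185) in the scene view. The gripper is clear and the bystanders haven't moved.

Run:
```python
from h import *
print(manip.sign_off())
```

```text
the job is handed in; nothing more can be done
None
```

The rack hangs by its bar in both hooks, and I handed the job in at about 13 s of robot time.

- **Pick-up and approach:** I gripped the sleeve at 25 N, about 3.5 mm above the bar's axis, and lifted the rack. I squared it to the stand at about 2.9° yaw and lowered it in small steps while reading force and moment.
- **Lowering:** The right hook touched first. The rack then pivoted until the left hook touched. The loads worked out from wrist force and moment stayed at roughly 3 N per hook, against the 9 N limit. They are estimates, as the force readings vary by about 0.8 N.
- **Hold and release:** I held the rack for about 2 s with both hooks loaded, roughly 3 N each by the end, then opened the jaws and backed away. The wrist force returned to zero.

**Last checks:**
- The bar did not move measurably after release. It tilts about 1.1°, roughly 6 mm over the hook spacing, which matches the hook heights seen in the images (about 182 mm left, 188 mm right).
- The station, spool, block and driver show no pixel change from the first pictures.
- Single-view x readings from the scene and side cameras differ by up to 8 mm, because each sees a different side of the bar. They agreed once I compared bar and hooks within the same view.
- While holding, about 2 N of sideways (y) force remained, probably friction. It went away when I let go.

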